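Pack the cheese wedges head to tail in the tin

ROBOT

A 6-joint arm with a two-finger parallel gripper is mounted at the origin on the work surface. World frame = base frame: x ahead of the robot, y to its left, z up, the work surface at z = 0. Lengths are in m, angles in rad, forces in N, time in s.
With the tool pointing down it reaches from about 0.375 to 0.9 m from the base axis. Payload 3.1 kg.
Tool frame: the origin (TCP) lies on the front face of the gripper's body, between the roots of the fingers; the fingertips stand 70 mm ahead of it and the grasp point (between the pads) lies 51 mm ahead of it; z points along the fingers, y is the line along which they close (so a half turn about z gives the same grasp; the last joint's range is limited). The gripper opens to 87 mm and grips with 3 to 60 N. Pads are 19 mm wide; open, the fingers measure 117 mm over their backs; the gripper's body (75 mm by 190 mm) begins 51 mm behind the grasp point.
Start: joints at [-1.484, 0.527, 1.433, -0, 1.181, -0.178], TCP at [0.164, -0.603, 0.292] pointing down, gripper open.
Joint ranges: [-3.08, 3.08], [-0.75, 2.2], [0.22, 2.44], [-1.43, 4.57], [0, 2.65], [-2.85, 2.85]. Speed limits (rad/s): [2.79, 2.79, 3.14, 3.14, 3.14, 3.14].

INTERFACE

Orientations are given as a unit quaternion [x, y, z, w].
In Python, from rig import robot, cams, ticket gives the robot as it stands. The module is installed in compiled form; this text tells all that it offers.
- The arm moves only by the shell command python3 -m crank 'ROWS' [FORCE]. ROWS is JSON, a list of rows, each a list of 7 numbers: the shift along the tool's x, y, z in cm, then the turn, a rotation vector about the tool's x, y, z in rad, then the closure, from 0 (fully open) to 1 (shut). A call has 1 to 5 rows; each row shifts and turns the commanded pose from where the row before left it, along the tool's axes as they then stand; what a row does not reach is not made up. A row lasts 1/8 s, in which the tool goes at most 62.5 mm and 10.7 degrees, less where a joint would pass 70% of its speed; a pose out of reach is approached as far as the arm can. A call is refused whole if a number of a shift passes 6.25 or a number of a turn 0.188, either way. A call with a gripper value outside its range is refused whole. The fingers move at their own pace and stop on an object; FORCE is the grip in N (left out, the last holds). Time passes only in rows, so rows that do not move let the fingers close. It gives the time, the measured TCP pose, the force, the opening and the grip force at its end, in the units of the state.
- robot.get_obs(): the state, without advancing time (a new reading comes with each control period).
- cams.camera(name): name is "scene" or "top"; returns the picture (480x640x3 uint8, red, green, blue); there is no depth.
- cams.camera_info(name): a dict with "intrinsics" (3x3 intrinsics, pixels), "pose" (4x4, takes a point from camera to world coordinates). Camera axes: x right, y down, z forward; pixel columns grow to the right and rows downward; lengths in m; the calibration is good to about 2 mm. A picture is of the moment at which its call begins. camera_info takes no time and is no camera call.
- ticket.hand_in(): hands the job in; it is judged then, once.
The state is a dict: "time": time; "q": joint angles; "joint_velocities": joint speeds; "joint_torque": joint torques, N m; "position": TCP position; "tool_rot": TCP orientation; "ft_force": force on the tool from outside, world axes, zero at the start; "moment": the same for the moment, N m; "grip_width": finger opening in m; "grip_force": force on a finger pad.
Only numpy, scipy, OpenCV 4.12 (cv2) and the standard library are available. Lean on these libraries where they do the work, as an engineer would, in place of code of your own. Each camera call takes 0.05 s, during which the arm holds its last target. There are 200 camera calls.

TASK

Two wedges of cheese already lie head to tail in the shallow green tin. Add the wedge from the round board and the one from the wooden caddy the same way, thick end beside thin end, so that all four lie flat on the tin's floor and fill it in one row. Leave the mug, the jar and the salt shaker where they are.

Things in the scene. Friction and masses are not known exactly. Their poses are not given: they have to be found in the camera images.
- tin_floor (a point): centre of the inside floor (3 mm above the counter) of the shallow pale green tin, fixed. Own x runs along its length. Inside 148 (x) by 69 mm (y), walls 3 mm, rim 15 mm above the inside floor. Two wedges fill the half x < 0, lying across the tin; the half x > 0 takes two more with about 11 mm spare along x in all, 7 mm along y. Packed wedges can be gripped only by their ends, above the rim.
- cheese_end_c (a point): wedge of hard cheese packed at the tin's -x wall: centre, 25 mm above its underside. 62 mm long along own x, 50 mm tall (z); thick end with brown rind at x = +31, 44 mm wide; thin end at x = -31, 24 mm wide. One long side is cut square, flat at y = -17; the other slopes from y = +7 (thin end) to +27 (thick end). Edges chamfered 3 mm; 115 g. Here its thick end is to the tin's -y.
- cheese_mid_c (a point): the second packed wedge: its centre; size and axes as for cheese_end. Its thick end is to the tin's +y, its sloping side lies along the first wedge's, and its square side (own y = -17) faces the empty half.
- cheese_board_c (a point): the loose wedge lying flat on the round board, at any yaw: its centre; size and axes as for cheese_end. 80 to 150 g.
- cheese_caddy_c (a point): the loose wedge lying flat in the caddy, its length along the caddy's x: its centre; size and axes as for cheese_end (centre of mass 3 mm towards the thick end). 80 to 150 g. The end boards leave only 5 to 11 mm at either end, too little for a finger; its two long sides are open.
- caddy_base (a point): centre of the upper face of the caddy's base, 8 mm above the counter: a fixed wooden caddy, 98 by 76 mm with an upright board 10 mm thick and 62 mm tall (from the counter) at each end of its own x; 78 mm between the boards. Open at its own +y and -y sides and above.
- board_top (a point): centre of the upper face of the round wooden board, 170 mm across, 16 mm thick (its top is 16 mm above the counter), which does not move. It is free to set things down on once its wedge is gone.
- mug_rim (a point): centre of the mouth of the grey mug, 85 mm above the counter, 80 mm across, its handle at its own +y: a bystander beyond the work.
- jar: squat blue stoneware jar, 84 mm across, 74 mm tall; origin at the centre of its underside: a bystander.
- shaker: small steel salt shaker, 44 mm across, 64 mm tall; origin at the centre of its underside: a bystander.
Not all that is in view belongs to the job. Leave any blue or pink look-alike of the part that bears cheese_caddy_c alone.

How it is judged:
At the end, for the whole second after the job is handed in: All four wedges lie flat (within 4 degrees) on the tin's inside floor: each centre 25 mm +-4 mm above it and inside the tin's outline (within 65 mm of the middle along x and 12 mm along y), which they only fit side by side head to tail; all at rest and released (z of cheese_end_c in the frame of tin_floor between 0.021 and 0.029 m and angle between the z axis of each of cheese_end_c, cheese_mid_c, cheese_board_c, cheese_caddy_c and the z axis of tin_floor, either way round below 0.07 rad and x of cheese_end_c in the frame of tin_floor between -0.065 and 0.065 m and y of cheese_end_c in the frame of tin_floor between -0.012 and 0.012 m and linear speed of each of cheese_end, cheese_mid, cheese_board, cheese_caddy below 0.02 m/s and z of cheese_mid_c in the frame of tin_floor between 0.021 and 0.029 m and x of cheese_mid_c in the frame of tin_floor between -0.065 and 0.065 m and y of cheese_mid_c in the frame of tin_floor between -0.012 and 0.012 m and z of cheese_board_c in the frame of tin_floor between 0.021 and 0.029 m and x of cheese_board_c in the frame of tin_floor between -0.065 and 0.065 m and y of cheese_board_c in the frame of tin_floor between -0.012 and 0.012 m and z of cheese_caddy_c in the frame of tin_floor between 0.021 and 0.029 m and x of cheese_caddy_c in the frame of tin_floor between -0.065 and 0.065 m and y of cheese_caddy_c in the frame of tin_floor between -0.012 and 0.012 m); the robot touches nothing.
It fails at once if the mug is shifted by more than 30 mm or knocked over (distance of mug_rim from where it was at the start of the episode above 0.03 m or angle between mug_rim's own z axis and vertical above 0.5 rad).
It fails at once if the jar is shifted by more than 30 mm or knocked over (distance of jar from where it was at the start of the episode above 0.03 m or angle between jar's own z axis and vertical above 0.5 rad).
It fails at once if the shaker is shifted by more than 30 mm or knocked over (distance of shaker from where it was at the start of the episode above 0.03 m or angle between shaker's own z axis and vertical above 0.5 rad).
It also fails if it takes over 72 s, if anything falls off the work surface, if the arm or the gripper's body presses on something with over 40 N, if the wrist force passes 120 N, or if a joint passes its speed limit or range.

## Working session

There is one attempt and no reset: what is moved stays moved. The work goes in short steps, Python scripts to look and compute and a shell command to move; the robot and the scene stay as the last step left them, time stands still between calls to the robot, and variables do not carry over. Pictures are saved under pics/ and viewed, at most 10 in all, crops included, and the job is handed in when it is done.

```bash
mkdir -p pics; python3 - <<'E'
from rig import robot,cams
import cv2,numpy as np
for n in("scene","top"):
    im=cams.camera(n); cv2.imwrite(f"pics/{n}0.png",im[:,:,::-1]); i=cams.camera_info(n); print(n,np.round(i["intrinsics"],1).tolist(),np.round(i["pose"],4).tolist())
o=robot.get_obs(); print({k:np.round(v,3).tolist() for k,v in o.items()})
E
```

```text
scene [[476.7, 0.0, 318.0], [0.0, 476.7, 243.6], [0.0, 0.0, 1.0]] [[0.0263, 0.5665, -0.8237, 1.2655], [0.9994, -0.0327, 0.0094, -0.081], [-0.0217, -0.8234, -0.567, 0.5465], [0.0, 0.0, 0.0, 1.0]]
top [[572.8, 0.0, 316.1], [0.0, 572.8, 236.1], [0.0, 0.0, 1.0]] [[-0.0206, -0.999, 0.0409, 0.514], [-0.9997, 0.02, -0.0139, -0.0565], [0.013, -0.0411, -0.9991, 1.0944], [0.0, 0.0, 0.0, 1.0]]
{'time': 0.1, 'q': [-1.485, 0.528, 1.434, 0.0, 1.181, -0.178], 'joint_velocities': [-0.001, -0.001, -0.002, 0.002, 0.001, 0.0], 'joint_torque': [-0.0, -44.099, -17.715, 0.064, 0.053, -0.0], 'position': [0.164, -0.603, 0.291], 'tool_rot': [0.991, 0.132, 0.0, -0.001], 'ft_force': [-0.28, -0.054, -0.158], 'moment': [0.028, 0.023, -0.004], 'grip_force': 0.0, 'grip_width': 0.087}
```

View pics/top0.png

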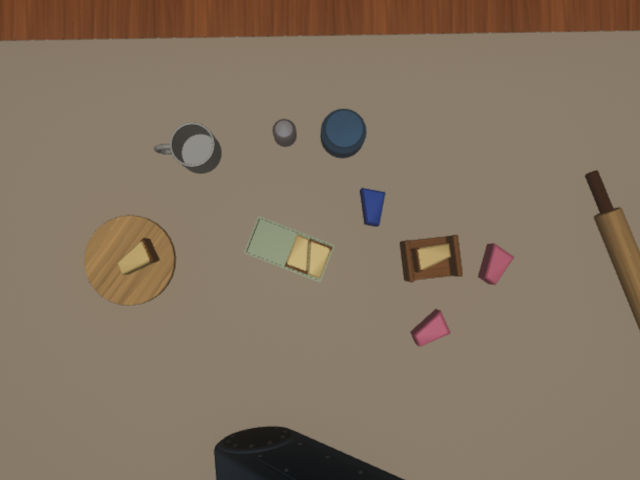

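View pics/scene0.png

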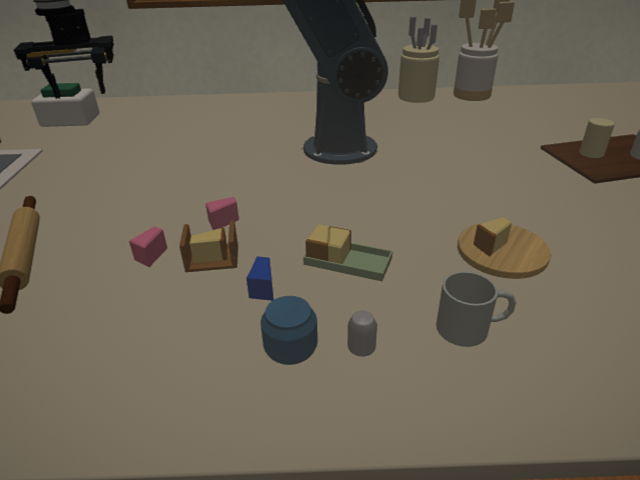

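The candidates are yellow wedges on the board (135,258) and in the caddy (433,257). The look-alikes are blue (373,207) and pink (497,264) and (431,328). The packed pair sits at (309,256). I choose the two yellow loose ones and check them in one enlarged montage.

```bash
python3 - <<'E'
import cv2,numpy as np
im=cv2.imread("pics/top0.png")
im=np.clip(im.astype(float)*1.5,0,255).astype(np.uint8)
def c(x,y,w,h,s):
    p=cv2.resize(im[y:y+h,x:x+w],None,fx=s,fy=s,interpolation=cv2.INTER_CUBIC)
    for k in range(0,w,10): cv2.putText(p,str(x+k),(k*s,8),0,.3,(0,0,255)); cv2.line(p,(k*s,10),(k*s,14),(0,0,255))
    for k in range(10,h,10): cv2.putText(p,str(y+k),(0,k*s+3),0,.3,(0,0,255)); cv2.line(p,(20,k*s),(24,k*s),(0,0,255))
    return p
a=np.hstack([c(110,230,50,50,8),c(395,230,50,50,8)])[:, :800]
b=np.hstack([c(240,210,100,80,5),c(430,230,36,50,8)[:400,:288]])
b=np.hstack([b,np.zeros((400,800-b.shape[1],3),np.uint8)])
cv2.imwrite("pics/crop1.png",cv2.resize(np.vstack([a,b]),(600,600)) if 0 else np.vstack([a,b])[:800])
m=np.vstack([a,b]); cv2.imwrite("pics/crop1.png",cv2.resize(m,(600,600),interpolation=cv2.INTER_AREA)) 
a=np.hstack([c(110,235,40,40,8)[:,:],c(400,232,60,40,8)])
b=c(240,212,100,75,5)[:280] if 0 else c(242,215,96,70,4)
b=np.hstack([b,np.zeros((b.shape[0],800-b.shape[1],3),np.uint8)])
m=np.vstack([a,b]); print(m.shape); cv2.imwrite("pics/crop1.png",m)
E
```

```text
(600, 800, 3)
```

View pics/crop1.png

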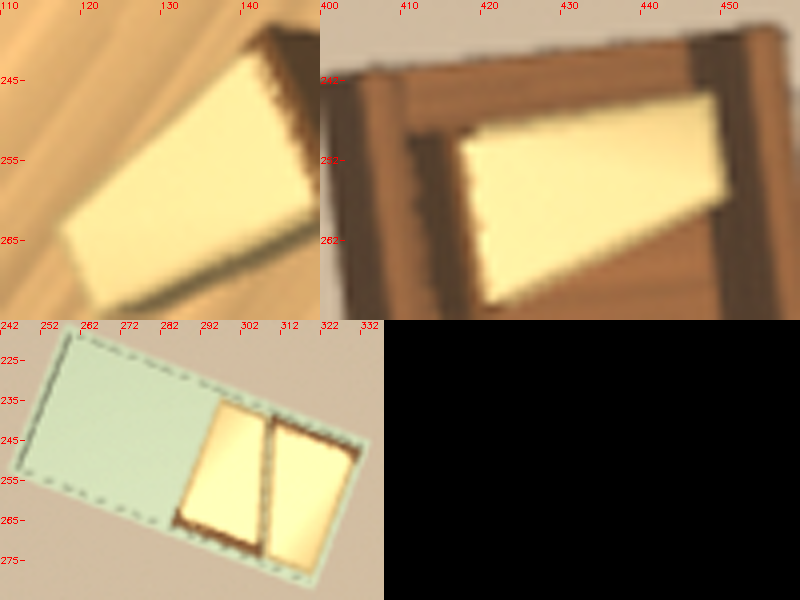

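Both loose yellow wedges have their square side to the right of the thin-to-thick direction. On the board the rind is at upper right (142–149, 241–261). In the caddy the rind is at left (417–421, 249–270). The tin's outer corners are (258,215.5), (334.5,245), (320,282) and (244.5,253).

```bash
cat >h.py <<'E'
import numpy as np
from rig import robot,cams
from scipy.optimize import least_squares
from scipy.spatial.transform import Rotation as R
def ray(px,z,cam="top"):
    i=cams.camera_info(cam);K=np.array(i["intrinsics"]);T=np.array(i["pose"])
    p=np.c_[np.array(px,float),np.ones(len(px))]@np.linalg.inv(K).T@T[:3,:3].T
    return (T[:3,3]+p*((z-T[2,3])/p[:,2])[:,None])[:,:2]
W=np.array([[28,22.9],[28,-14],[-28,-14],[-28,4.8]])/1e3   # top face: thick-slope, thick-square, thin-square, thin-slope
def fit(M,px,z):
    P=ray(px,z)
    f=lambda v:(M@np.array([[np.cos(v[2]),np.sin(v[2])],[-np.sin(v[2]),np.cos(v[2])]])+v[:2]-P).ravel()
    best=min((least_squares(f,[*P.mean(0),a]) for a in(0,1.5,3,-1.5)),key=lambda r:r.cost)
    v=best.x; v[2]=(v[2]+np.pi)%(2*np.pi)-np.pi
    return v,np.sqrt(2*best.cost/4)*1e3
def err(goal,yaw):
    """rows units: shift in tool axes (cm) from present TCP to goal xyz, and turn about tool z to bring tool y line to world yaw"""
    o=robot.get_obs();Rt=R.from_quat(o["tool_rot"]);y=Rt.as_matrix()[:,1]
    d=(yaw-np.arctan2(y[1],y[0])+np.pi/2)%np.pi-np.pi/2
    print("t",round(o["time"],2),"tcp",np.round(o["position"],4),"shift cm",np.round(Rt.inv().apply(np.array(goal)-o["position"])*100,2),"turn z",round(-d,3),"(or %.3f)"%(-d+np.pi*np.sign(d)),"tilt",np.round(Rt.as_matrix()[:2,2],3),"q6",round(o["q"][5],2),"grip",round(o["grip_width"],4),round(o["grip_force"],1))
E
python3 - <<'E'
from h import *
T=np.array([[77,37.5],[77,-37.5],[-77,-37.5],[-77,37.5]])/1e3
v,e=fit(T,[(244.5,253),(258.25,215.5),(334.5,245),(320.3,281.8)],.018);print("tin",v.round(4),e)
c,s=np.cos(v[2]),np.sin(v[2])
for n,px,z in[("board",[(141.9,240.9),(149.4,260.6),(121.9,273.8),(117.5,263.5)],.066),
 ("caddy",[(420.9,270.1),(417.5,249.5),(449.1,243.6),(450.9,256.6)],.058),
 ("mid",[(307.5,271.25),(286.5,263),(297,235.5),(308.75,240)],.053),
 ("end",[(310.25,242.5),(330.75,250.75),(320,278.75),(308.75,273.75)],.053)]:
    w,e=fit(W,px,z);d=w[:2]-v[:2];print(n,w.round(4),round(e,2),"tin:",np.round([c*d[0]+s*d[1],-s*d[0]+c*d[1],w[2]-v[2]],4))
def t2w(x,y):return v[:2]+[c*x-s*y,s*x+c*y]
print(ray([(284,128),(344,130),(193,145)],.06))
E
```

```text
tin [ 0.5352 -0.0207  1.1859] 0.8127963545560983
board [ 0.5206  0.2578 -1.1566] 1.17 tin: [ 0.2527  0.1182 -2.3425]
caddy [ 0.5179 -0.285   1.6948] 2.09 tin: [-0.2515 -0.0831  0.5089]
mid [ 0.5275 -0.041   2.7608] 2.35 tin: [-2.1700e-02 -5.0000e-04  1.5749e+00]
end [ 0.5106 -0.0723 -0.391 ] 1.98 tin: [-0.0571  0.0035 -1.5769]
[[ 0.75442562 -0.01641567]
 [ 0.74883009 -0.12561757]
 [ 0.72621663  0.14912628]]
```

```bash
python3 - <<'E'
from h import *
err([.5,-.25,.24],-1.1566)
err([.5188,.257,.2],-1.1566)
E
```

```text
t 0.1 tcp [ 0.1635 -0.6027  0.2914] shift cm [ 41.7  -25.23   5.2 ] turn z -0.149 (or 2.992) tilt [-0.     0.002] q6 -0.18 grip 0.087 0.0
t 0.1 tcp [ 0.1635 -0.6027  0.2914] shift cm [ 56.78 -73.66   9.3 ] turn z -0.149 (or 2.992) tilt [-0.     0.002] q6 -0.18 grip 0.087 0.0
```

```bash
python3 -m crank '[[4.2,-2.5,0.5,0,0,0,0],[4.2,-2.5,0.5,0,0,0,0],[4.2,-2.5,0.5,0,0,0,0],[4.2,-2.5,0.5,0,0,0,0],[4.2,-2.5,0.5,0,0,0,0]]' 25
python3 -m crank '[[4.2,-2.5,0.5,0,0,0,0],[4.2,-2.5,0.5,0,0,0,0],[4.2,-2.5,0.5,0,0,0,0],[4.2,-2.5,0.5,0,0,0,0],[4.2,-2.5,0.5,0,0,-0.149,0]]'
python3 - <<'E'
from h import *
err([.5188,.257,.2],-1.1566)
E
```

```text
time: 0.72
position: [0.3344, -0.4262, 0.2668]
tool_rot: [0.991, 0.132, -0.0, -0.0]
ft_force: [0.4, 0.1, -0.1]
grip_width: 0.0867
grip_force: 0.0
time: 1.35
position: [0.5044, -0.2506, 0.2418]
tool_rot: [0.978, 0.207, -0.0, -0.0]
ft_force: [0.7, -1.0, 0.6]
grip_width: 0.0866
grip_force: 0.0
t 1.35 tcp [ 0.5044 -0.2506  0.2418] shift cm [ 21.92 -45.81   4.19] turn z 0.004 (or -3.138) tilt [-0.  0.] q6 0.49 grip 0.0866 0.0
```

```bash
python3 -m crank '[[2.2,-4.6,0.4,0,0,0,0],[2.2,-4.6,0.4,0,0,0,0],[2.2,-4.6,0.4,0,0,0,0],[2.2,-4.6,0.4,0,0,0,0],[2.2,-4.6,0.4,0,0,0,0]]'
python3 -m crank '[[2.2,-4.6,0.4,0,0,0,0],[2.2,-4.6,0.4,0,0,0,0],[2.2,-4.6,0.4,0,0,0,0],[2.2,-4.6,0.4,0,0,0,0],[2.2,-4.6,0.4,0,0,0,0]]'
python3 -m crank '[[0,0,0,0,0,0,0],[0,0,0,0,0,0,0]]'
python3 - <<'E'
from h import *
err([.5188,.257,.106],-1.1566)
E
```

```text
time: 1.98
position: [0.5116, 0.0044, 0.2219]
tool_rot: [0.979, 0.205, -0.0, -0.0]
ft_force: [0.4, -0.3, -0.4]
grip_width: 0.0868
grip_force: 0.0
time: 2.6
position: [0.5197, 0.2593, 0.2018]
tool_rot: [0.979, 0.205, -0.0, 0.0]
ft_force: [0.3, -1.1, 1.0]
grip_width: 0.0871
grip_force: 0.0
time: 2.85
position: [0.5195, 0.2573, 0.2018]
tool_rot: [0.979, 0.206, -0.001, 0.0]
ft_force: [0.3, 0.4, -0.3]
grip_width: 0.0869
grip_force: 0.0
t 2.85 tcp [0.5195 0.2573 0.2018] shift cm [-0.06 -0.    9.58] turn z 0.0 (or -3.141) tilt [-0.001 -0.001] q6 1.42 grip 0.0869 0.0
```

```bash
python3 -m crank '[[0,0,4,0,0,0,0],[0,0,3,0,0,0,0],[0,0,1.5,0,0,0,0],[0,0,1.1,0,0,0,0],[0,0,0,0,0,0,0]]' 25
python3 -m crank '[[0,0,0,0,0,0,1],[0,0,0,0,0,0,1],[0,0,0,0,0,0,1],[0,0,0,0,0,0,1],[0,0,0,0,0,0,1]]' 25
```

```text
time: 3.48
position: [0.5201, 0.2572, 0.1061]
tool_rot: [0.979, 0.205, -0.0, 0.0]
ft_force: [0.2, 0.4, -0.3]
grip_width: 0.0868
grip_force: 0.0
time: 4.1
position: [0.5202, 0.2578, 0.1068]
tool_rot: [0.979, 0.205, 0.0, -0.0]
ft_force: [-0.9, 0.9, 4.4]
grip_width: 0.0621
grip_force: 25.0
```

```bash
python3 -m crank '[[0,0,-3,0,0,0,1],[0,0,-5,0,0,0,1],[0,0,-3,0,0,-0.184,1],[0,0,0,0,0,-0.184,1],[0,0,0,0,0,-0.184,1]]'
python3 -m crank '[[0,0,0,0,0,-0.184,1],[0,0,0,0,0,-0.036,1],[0,0,0,0,0,0,1]]'
python3 - <<'E'
from h import *
err([.5407,-.0073,.15],-.385)
E
```

```text
time: 4.72
position: [0.5198, 0.2576, 0.2166]
tool_rot: [0.884, 0.467, 0.0, 0.0]
ft_force: [0.1, 0.2, -1.0]
grip_width: 0.0619
grip_force: 25.0
time: 5.1
position: [0.5198, 0.2576, 0.216]
tool_rot: [0.83, 0.558, -0.0, -0.0]
ft_force: [0.3, 0.6, -1.1]
grip_width: 0.0617
grip_force: 25.0
t 5.1 tcp [0.5198 0.2576 0.216 ] shift cm [-23.74  11.94   6.6 ] turn z -0.002 (or 3.140) tilt [-0.001 -0.   ] q6 0.65 grip 0.0617 25.0
```

```bash
python3 -m crank '[[-4.8,2.4,0.8,0,0,0,1],[-4.8,2.4,0.8,0,0,0,1],[-4.8,2.4,0.8,0,0,0,1],[-4.8,2.4,0.8,0,0,0,1],[-4.5,2.3,0.8,0,0,0,1]]'
python3 -m crank '[[0,0,0,0,0,0,1],[0,0,1,0,0,0,1],[0,0,0,0,0,0,1]]'
python3 - <<'E'
from h import *
import cv2
err([.5407,-.0073,.093],-.385)
for n,(x,y,w,h) in dict(top=(230,190,120,110),scene=(250,170,180,130)).items():
    im=cams.camera(n)[y:y+h,x:x+w,::-1]; im=np.clip(im*1.5,0,255).astype(np.uint8)
    globals()[n]=cv2.resize(im,(400,int(400*h/w)),interpolation=cv2.INTER_CUBIC)
m=np.zeros((400,800,3),np.uint8);m[:top.shape[0],:400]=top;m[:scene.shape[0],400:]=scene;cv2.imwrite("pics/c2.png",m)
E
```

```text
time: 5.72
position: [0.5415, -0.0085, 0.176]
tool_rot: [0.83, 0.558, 0.0, 0.0]
ft_force: [0.3, -0.4, -0.4]
grip_width: 0.0619
grip_force: 25.0
time: 6.1
position: [0.5403, -0.0053, 0.1653]
tool_rot: [0.829, 0.559, -0.001, -0.001]
ft_force: [-0.4, 0.5, -1.1]
grip_width: 0.0618
grip_force: 25.0
t 6.1 tcp [ 0.5403 -0.0053  0.1653] shift cm [-0.17  0.13  7.23] turn z 0.001 (or -3.140) tilt [-0.003  0.001] q6 0.17 grip 0.0618 25.0
```

View pics/c2.png

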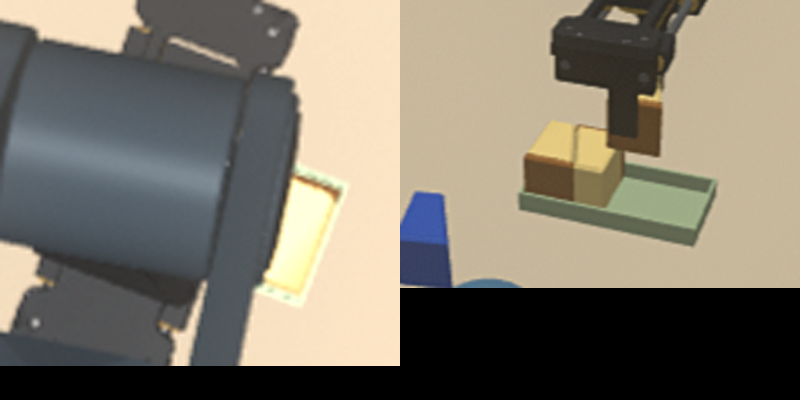

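The held wedge is thick end towards the far side, hanging just beside the packed pair (scene crop at 635,120, over the empty half). I'll lower it, watching the force.

```bash
python3 -m crank '[[-0.1,0.1,2.5,0,0,0,1],[0,0,1.5,0,0,0,1],[0,0,0,0,0,0,1]]'
python3 - <<'E'
from h import *
err([.5407,-.0073,.093],-.385)
E
```

```text
time: 6.58
position: [0.541, -0.0073, 0.1252]
tool_rot: [0.829, 0.559, -0.001, -0.001]
ft_force: [0.3, 0.0, -0.3]
grip_width: 0.0618
grip_force: 25.0
t 6.58 tcp [ 0.541  -0.0073  0.1252] shift cm [-0.01 -0.02  3.22] turn z 0.001 (or -3.141) tilt [-0.003  0.001] q6 0.16 grip 0.0618 25.0
```

```bash
python3 -m crank '[[0,0,1.2,0,0,0,1],[0,0,0.8,0,0,0,1],[0,0,0.6,0,0,0,1],[0,0,0.4,0,0,0,1],[0,0,0.1,0,0,0,1]]'
```

```text
time: 7.2
position: [0.5418, -0.008, 0.095]
tool_rot: [0.829, 0.559, -0.0, -0.0]
ft_force: [0.1, -0.3, -1.8]
grip_width: 0.062
grip_force: 25.0
```

```bash
python3 -m crank '[[0,0,0.1,0,0,0,1],[0,0,0.1,0,0,0,1],[0,0,0,0,0,0,1]]'
```

```text
time: 7.58
position: [0.542, -0.008, 0.0938]
tool_rot: [0.829, 0.559, 0.0, 0.0]
ft_force: [-0.2, -0.7, 1.9]
grip_width: 0.0615
grip_force: 25.0
```

```bash
python3 -m crank '[[0,0,0,0,0,0,0.2],[0,0,0,0,0,0,0],[0,0,0,0,0,0,0],[0,0,0,0,0,0,0]]'
python3 -m crank '[[0,0,-2,0,0,0,0],[0,0,-5,0,0,0,0],[0,0,-5,0,0,0,0],[0,0,0,0,0,0,0]]'
python3 - <<'E'
from h import *
# caddy grip: long sides; bisector yaw ; wedge [.5179,-.285,1.6948]
a=1.6948; u=np.array([np.cos(a),np.sin(a)]);n=np.array([-u[1],u[0]])
g=np.array([.5179,-.285])+.001*u+ .0001*n
print(g); err([*g,.2],a+np.pi/2)
E
```

```text
time: 8.07
position: [0.5418, -0.008, 0.0932]
tool_rot: [0.829, 0.559, -0.0, -0.0]
ft_force: [0.2, 0.1, 0.7]
grip_width: 0.0853
grip_force: 0.0
time: 8.57
position: [0.5442, -0.0084, 0.2171]
tool_rot: [0.829, 0.559, 0.003, 0.003]
ft_force: [0.0, -0.6, -1.0]
grip_width: 0.0871
grip_force: 0.0
[ 0.51767708 -0.28402005]
t 8.57 tcp [ 0.5442 -0.0084  0.2171] shift cm [-26.54   7.88   1.75] turn z -0.509 (or 2.633) tilt [ 0.009 -0.002] q6 0.16 grip 0.0871 0.0
```

```bash
python3 -m crank '[[0,0,0,0,0,-0.17,0],[0,0,0,0,0,-0.17,0],[0,0,0,0,0,-0.17,0],[0,0,0,0,0,-0.155,0],[0,0,0,0,0,0,0]]' 15
python3 - <<'E'
from h import *
import cv2
a=1.6948; u=np.array([np.cos(a),np.sin(a)]);n=np.array([-u[1],u[0]])
g=np.array([.5179,-.285])-.002*u-.0003*n
print(g); err([*g,.2],a+np.pi/2+.156)
E
```

```text
time: 9.2
position: [0.5412, -0.0079, 0.2122]
tool_rot: [0.602, 0.798, -0.0, -0.001]
ft_force: [-0.1, -0.5, -0.2]
grip_width: 0.0869
grip_force: 0.0
[ 0.51844507 -0.28694754]
t 9.2 tcp [ 0.5412 -0.0079  0.2122] shift cm [-26.21  -9.84   1.21] turn z -0.002 (or 3.140) tilt [-0.002  0.001] q6 -0.5 grip 0.0869 0.0
```

```bash
python3 -m crank '[[-5.2,-2,0.2,0,0,0,0],[-5.2,-2,0.2,0,0,0,0],[-5.2,-2,0.2,0,0,0,0],[-5.2,-2,0.2,0,0,0,0],[-5.2,-1.8,0.2,0,0,0,0]]'
python3 -m crank '[[0,0,0,0,0,0,0],[0,0,0,0,0,0,0]]'
python3 - <<'E'
from h import *
import cv2
a=1.6948
err([.51845,-.28695,.09],a+np.pi/2+.156)
cv2.imwrite("pics/top3.png",cams.camera("top")[:,:,::-1])
im=cv2.imread("pics/top3.png")[210:290,240:340];im=np.clip(im*1.5,0,255).astype(np.uint8)
p=cv2.resize(im,None,fx=6,fy=6,interpolation=cv2.INTER_CUBIC)
for k in range(0,100,10): cv2.putText(p,str(240+k),(k*6,8),0,.3,(0,0,255))
for k in range(10,80,10): cv2.putText(p,str(210+k),(0,k*6+3),0,.3,(0,0,255))
cv2.imwrite("pics/c3.png",p)
E
```

```text
time: 9.82
position: [0.5188, -0.2865, 0.2024]
tool_rot: [0.603, 0.798, 0.0, -0.001]
ft_force: [0.9, 0.3, 0.5]
grip_width: 0.0869
grip_force: 0.0
time: 10.07
position: [0.5188, -0.2843, 0.2024]
tool_rot: [0.602, 0.798, 0.0, -0.001]
ft_force: [-0.4, 1.3, 0.3]
grip_width: 0.0871
grip_force: 0.0
t 10.07 tcp [ 0.5188 -0.2843  0.2024] shift cm [-0.27 -0.09 11.24] turn z -0.002 (or 3.139) tilt [-0.002  0.002] q6 -0.97 grip 0.0871 0.0
```

View pics/c3.png

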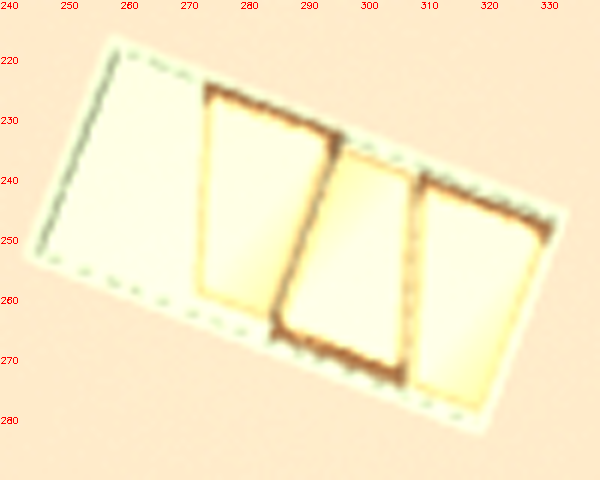

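The third wedge sits flat beside the pair, rind at (274–295, 225–233), with a full slot left. Next is the caddy grasp.

```bash
python3 -m crank '[[-0.2,-0.1,4,0,0,0,0],[0,0,4,0,0,0,0],[0,0,2,0,0,0,0],[0,0,1.2,0,0,0,0],[0,0,0,0,0,0,0]]'
python3 -m crank '[[0,0,0,0,0,0,1],[0,0,0,0,0,0,1],[0,0,0,0,0,0,1],[0,0,0,0,0,0,1],[0,0,0,0,0,0,1]]' 15
python3 -m crank '[[0,0,0,0,0,0,1],[0,0,0,0,0,0,1],[0,0,0,0,0,0,1],[0,0,0,0,0,0,1]]' 25
```

```text
time: 10.75
position: [0.5191, -0.2859, 0.0908]
tool_rot: [0.601, 0.799, 0.0, -0.001]
ft_force: [-0.1, -0.5, 0.3]
grip_width: 0.0874
grip_force: 0.0
time: 11.38
position: [0.5191, -0.2872, 0.0914]
tool_rot: [0.602, 0.799, -0.0, 0.0]
ft_force: [-0.4, 0.3, -0.2]
grip_width: 0.0448
grip_force: 0.0
time: 11.88
position: [0.519, -0.2871, 0.0912]
tool_rot: [0.602, 0.799, -0.0, -0.0]
ft_force: [0.2, -0.2, 0.8]
grip_width: 0.0339
grip_force: 24.7
```

```bash
python3 -m crank '[[0,0,-1,0,0,0,1],[0,0,-2,0,0,0,1],[0,0,-4,0,0,0,1],[0,0,-4,0,0,0,1],[0,0,0,0,0,0,1]]' 25
python3 - <<'E'
from h import *
import cv2
err([.5206,.2578,.16],1.6948+np.pi/2+.156)
im=cams.camera("scene")[130:330,150:350,::-1]
cv2.imwrite("pics/c4.png",cv2.resize(np.clip(im*1.5,0,255).astype(np.uint8),(600,600),interpolation=cv2.INTER_CUBIC))
print(ray([(85,260),(174,260),(130,215.5),(130,305)],.016))
E
```

```text
time: 12.5
position: [0.5208, -0.2884, 0.2051]
tool_rot: [0.601, 0.799, -0.0, 0.004]
ft_force: [0.2, 0.3, -1.5]
grip_width: 0.0337
grip_force: 24.7
t 12.5 tcp [ 0.5208 -0.2884  0.2051] shift cm [52.52 15.06  4.23] turn z 0.0 (or -3.141) tilt [ 0.006 -0.005] q6 -0.97 grip 0.0337 24.7
[[0.52206482 0.36194836]
 [0.51864666 0.19595359]
 [0.60389798 0.27749482]
 [0.43637844 0.27871212]]
```

View pics/c4.png

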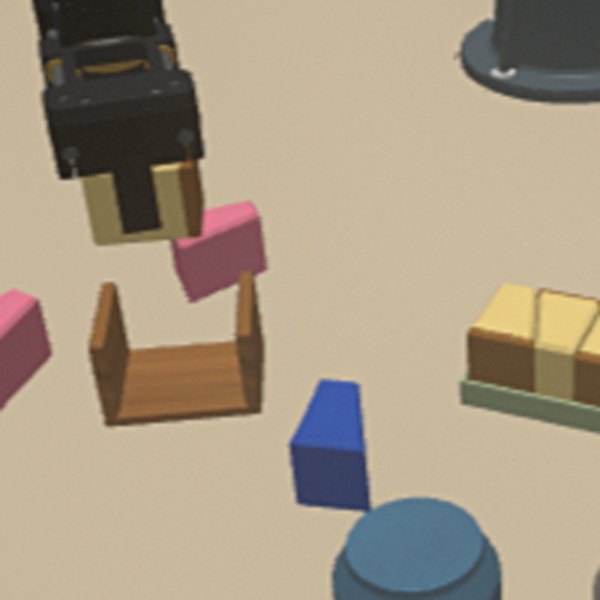

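The caddy wedge is held level, clear of the boards (held at crop 145,205; caddy empty). I'll carry it to the round board.

```bash
python3 -m crank '[[5.4,1.5,0,0,0,0,1],[5.4,1.5,0,0,0,0,1],[5.4,1.5,0,0,0,0,1],[5.4,1.5,0,0,0,0,1],[5.4,1.5,0,0,0,0,1]]'
python3 -m crank '[[5.4,1.5,0,0,0,0,1],[5.4,1.5,0.5,0,0,0,1],[5.4,1.5,0.5,0,0,0,1],[5.4,1.5,0.5,0,0,0,1],[5.4,1.5,0.5,0,0,0,1]]'
python3 -m crank '[[0,0,1,0,0,0,1],[0,0,1,0,0,0,1],[0,0,1,0,0,0,1],[0,0,0,0,0,0,1]]'
python3 - <<'E'
from h import *
err([.52,.272,.1],1.6948+np.pi/2+.156)
E
```

```text
time: 13.18
position: [0.5154, -0.0051, 0.1999]
tool_rot: [0.602, 0.799, -0.001, -0.001]
ft_force: [-0.1, -0.4, 0.2]
grip_width: 0.0341
grip_force: 24.7
time: 13.8
position: [0.5128, 0.2748, 0.1795]
tool_rot: [0.601, 0.799, -0.001, -0.001]
ft_force: [0.7, -0.1, -1.7]
grip_width: 0.0339
grip_force: 24.7
time: 14.3
position: [0.5136, 0.2716, 0.15]
tool_rot: [0.602, 0.798, -0.001, -0.001]
ft_force: [0.3, -0.2, -0.3]
grip_width: 0.0338
grip_force: 24.7
t 14.3 tcp [0.5136 0.2716 0.15  ] shift cm [-0.14  0.64  5.  ] turn z -0.002 (or 3.139) tilt [-0.003 -0.001] q6 0.02 grip 0.0338 24.7
```

```bash
python3 -m crank '[[0,0,2,0,0,0,1],[0,0,1.5,0,0,0,1],[0,0,0.9,0,0,0,1],[0,0,0.4,0,0,0,1],[0,0,0,0,0,0,1]]'
python3 -m crank '[[0,0,0.15,0,0,0,1],[0,0,0.1,0,0,0,1],[0,0,0.05,0,0,0,1],[0,0,0,0,0,0,1]]'
```

```text
time: 14.92
position: [0.5141, 0.2733, 0.1032]
tool_rot: [0.602, 0.799, -0.0, -0.0]
ft_force: [0.1, 0.5, -1.1]
grip_width: 0.0337
grip_force: 24.7
time: 15.42
position: [0.514, 0.2733, 0.1003]
tool_rot: [0.601, 0.799, 0.0, 0.0]
ft_force: [-0.4, -0.4, -1.3]
grip_width: 0.0341
grip_force: 24.7
```

```bash
python3 -m crank '[[0,0,0.1,0,0,0,1],[0,0,0.05,0,0,0,1],[0,0,0,0,0,0,1]]'
python3 -m crank '[[0,0,0,0,0,0,0.3],[0,0,0,0,0,0,0],[0,0,0,0,0,0,0],[0,0,0,0,0,0,0],[0,0,0,0,0,0,0]]'
python3 -m crank '[[0,0,-2,0,0,0,0],[0,0,-5,0,0,0,0],[0,0,-5,0,0,0,0],[0,0,0,0,0,0.18,0],[0,0,0,0,0,0.18,0]]'
python3 -m crank '[[-6,0,0,0,0,0.18,0],[-6,0,0,0,0,0.18,0],[-6,0,0,0,0,0,0]]'
python3 - <<'E'
from h import *
import cv2
err([.52,.27,.2],1.6948)
cv2.imwrite("pics/top5.png",cams.camera("top")[:,:,::-1])
im=cv2.imread("pics/top5.png")[210:310,75:185];im=np.clip(im*1.3,0,255).astype(np.uint8)
p=cv2.resize(im,None,fx=6,fy=6,interpolation=cv2.INTER_CUBIC)
for k in range(5,110,10): cv2.putText(p,str(75+k),(k*6,8),0,.3,(0,0,255)); cv2.line(p,(k*6,10),(k*6,14),(0,0,255))
for k in range(10,100,10): cv2.putText(p,str(210+k),(0,k*6+3),0,.3,(0,0,255))
cv2.imwrite("pics/c5.png",p)
E
```

```text
time: 15.8
position: [0.5141, 0.2733, 0.0992]
tool_rot: [0.602, 0.799, 0.0, 0.0]
ft_force: [-0.3, 0.2, 3.1]
grip_width: 0.0339
grip_force: 24.7
time: 16.42
position: [0.514, 0.2733, 0.0987]
tool_rot: [0.602, 0.799, -0.0, -0.0]
ft_force: [1.3, 0.4, -0.2]
grip_width: 0.0758
grip_force: 0.0
time: 17.05
position: [0.5142, 0.2734, 0.2199]
tool_rot: [0.737, 0.676, 0.001, 0.0]
ft_force: [0.7, -0.9, -0.3]
grip_width: 0.0871
grip_force: 0.0
time: 17.42
position: [0.4685, 0.0995, 0.2189]
tool_rot: [0.845, 0.536, 0.001, 0.001]
ft_force: [0.3, -1.5, 0.2]
grip_width: 0.0873
grip_force: 0.0
t 17.43 tcp [0.4685 0.0995 0.2189] shift cm [17.61 -2.62  1.9 ] turn z 1.006 (or -2.135) tilt [ 0.002 -0.   ] q6 0.42 grip 0.0873 0.0
```

View pics/c5.png

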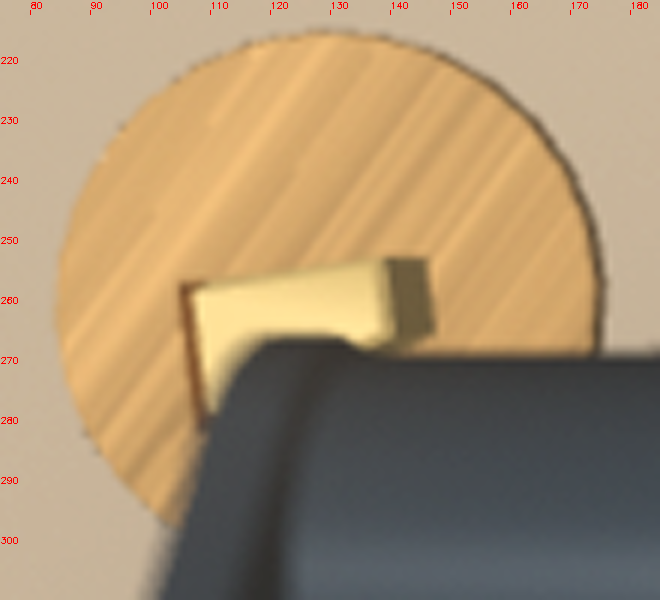

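The wedge lies flat on the board with its rind to the left. Its visible top corners are (107,258), (139,253), (140.5,266) and (110,279).

```bash
python3 -m crank '[[0,0,0,0,0,0.18,0],[0,0,0,0,0,0.18,0],[0,0,0,0,0,0.18,0],[0,0,0,0,0,0.18,0],[0,0,0,0,0,0.18,0]]'
python3 - <<'E'
from h import *
w,e=fit(W,[(110,279.2),(106.9,257.9),(139.2,253.3),(140.5,266.3)],.066);print(w,e)
g=w[:2]-.001*np.array([-np.sin(w[2]),np.cos(w[2])]);print(g)
err([*g,.106],w[2])
E
```

```text
time: 18.1
position: [0.4682, 0.1014, 0.2188]
tool_rot: [0.994, 0.112, -0.0, -0.0]
ft_force: [-1.0, -0.1, 0.2]
grip_width: 0.0869
grip_force: 0.0
[0.51274693 0.27301735 1.67092056] 1.8609296021979405
[0.51374192 0.2731173 ]
t 18.1 tcp [0.4682 0.1014 0.2188] shift cm [  8.27 -15.73  11.28] turn z 0.125 (or -3.017) tilt [-0.  0.] q6 1.33 grip 0.0869 0.0
```

```bash
python3 -m crank '[[2.76,-5.24,0,0,0,0,0],[2.76,-5.24,1,0,0,0,0],[2.75,-5.25,1,0,0,0,0],[0,0,1,0,0,0.12,0],[0,0,0,0,0,0,0]]'
python3 - <<'E'
from h import *
err([.5137,.2735,.106],1.675)
E
```

```text
time: 18.73
position: [0.5118, 0.274, 0.1878]
tool_rot: [0.998, 0.057, -0.001, 0.0]
ft_force: [-1.5, 0.2, 0.0]
grip_width: 0.0867
grip_force: 0.0
t 18.73 tcp [0.5118 0.274  0.1878] shift cm [0.2  0.06 8.18] turn z 0.01 (or -3.132) tilt [-0.002 -0.001] q6 1.76 grip 0.0867 0.0
```

```bash
python3 -m crank '[[0.1,0,4,0,0,0.01,0],[0,0,2,0,0,0,0],[0,0,1.3,0,0,0,0],[0,0,0.8,0,0,0,0],[0,0,0,0,0,0,0]]'
python3 -m crank '[[0,0,0,0,0,0,1],[0,0,0,0,0,0,1],[0,0,0,0,0,0,1],[0,0,0,0,0,0,1],[0,0,0,0,0,0,1]]' 25
python3 -m crank '[[0,0,-2,0,0,0,1],[0,0,-4,0,0,0,1],[0,0,-5,0,0,0,1],[0,0,0,0,0,-0.18,1],[0,0,0,0,0,-0.18,1]]'
python3 -m crank '[[0,0,0,0,0,-0.18,1],[0,0,0,0,0,-0.18,1],[0,0,0,0,0,-0.18,1],[0,0,0,0,0,-0.18,1],[0,0,0,0,0,0,1]]'
python3 - <<'E'
from h import *
v=np.array([.5352,-.0207]);a=1.1859
g=v+.053*np.array([np.cos(a),np.sin(a)]);print(g)
err([*g,.16],a+np.pi/2)
E
```

```text
time: 19.35
position: [0.5139, 0.2731, 0.1078]
tool_rot: [0.999, 0.05, -0.0, 0.0]
ft_force: [-0.5, -0.5, -0.5]
grip_width: 0.0871
grip_force: 0.0
time: 19.98
position: [0.5141, 0.2737, 0.1083]
tool_rot: [0.999, 0.05, 0.001, -0.0]
ft_force: [-0.5, 1.5, 3.4]
grip_width: 0.0621
grip_force: 25.0
time: 20.6
position: [0.5136, 0.2731, 0.2183]
tool_rot: [0.973, 0.231, 0.0, 0.0]
ft_force: [-0.2, 0.1, -1.6]
grip_width: 0.0617
grip_force: 25.0
time: 21.22
position: [0.5133, 0.273, 0.2172]
tool_rot: [0.831, 0.556, -0.001, -0.0]
ft_force: [-0.2, -0.3, -1.6]
grip_width: 0.0617
grip_force: 25.0
[0.55509954 0.02842238]
t 21.23 tcp [0.5133 0.273  0.2172] shift cm [-21.    13.22   5.73] turn z -0.007 (or 3.134) tilt [-0.002 -0.001] q6 0.69 grip 0.0617 25.0
```

```bash
python3 -m crank '[[-4.2,2.7,0.8,0,0,-0.007,1],[-4.2,2.6,0.8,0,0,0,1],[-4.2,2.7,0.8,0,0,0,1],[-4.2,2.6,0.8,0,0,0,1],[-4.2,2.7,0.8,0,0,0,1]]'
python3 -m crank '[[0,0,1,0,0,0,1],[0,0,0,0,0,0,1]]'
python3 - <<'E'
from h import *
v=np.array([.5352,-.0207]);a=1.1859
w,e=fit(W,[(274.5,226.7),(295.5,234.2),(286.3,261.3),(273.3,258.3)],.053);d=w[:2]-v
X=np.array([np.cos(a),np.sin(a)]);Y=np.array([-X[1],X[0]]);print("third",d@X,d@Y,w[2]-a,e)
p=np.array(robot.get_obs()["position"][:2])-v;print("tool in tin",p@X,p@Y)
g=v+.054*X;err([*g,.0945],a+np.pi/2)
E
```

```text
time: 21.85
position: [0.5582, 0.0272, 0.1773]
tool_rot: [0.83, 0.558, -0.0, -0.0]
ft_force: [1.2, -0.9, -0.8]
grip_width: 0.0619
grip_force: 25.0
time: 22.1
position: [0.5573, 0.0289, 0.1667]
tool_rot: [0.83, 0.558, -0.001, -0.001]
ft_force: [-0.2, 0.2, -1.0]
grip_width: 0.0621
grip_force: 25.0
third 0.01297880245952018 -0.0015456846822502763 -1.535352727241684 2.7646016653171195
tool in tin 0.054260301480044126 -0.0018172178588468178
t 22.1 tcp [0.5573 0.0289 0.1667] shift cm [-0.02 -0.16  7.22] turn z -0.001 (or 3.141) tilt [-0.003  0.001] q6 0.24 grip 0.0621 25.0
```

```bash
python3 -m crank '[[0,-0.1,2.5,0,0,0,1],[0,0,1.5,0,0,0,1],[0,0,0.5,0,0,0,1],[0,0,0.5,0,0,0,1],[0,0,0.5,0,0,0,1]]'
python3 -m crank '[[0,0,0.5,0,0,0,1],[0,0,0.4,0,0,0,1],[0,0,0.3,0,0,0,1],[0,0,0.2,0,0,0,1],[0,0,0,0,0,0,1]]'
python3 -m crank '[[0,0,0.1,0,0,0,1],[0,0,0.1,0,0,0,1],[0,0,0,0,0,0,1]]'
```

```text
time: 22.72
position: [0.5578, 0.0293, 0.113]
tool_rot: [0.829, 0.56, 0.0, 0.0]
ft_force: [0.6, 0.5, -0.9]
grip_width: 0.0619
grip_force: 25.0
time: 23.35
position: [0.5573, 0.0292, 0.0986]
tool_rot: [0.829, 0.56, -0.0, -0.0]
ft_force: [-0.5, -0.6, -1.3]
grip_width: 0.0621
grip_force: 25.0
time: 23.72
position: [0.5573, 0.0292, 0.0967]
tool_rot: [0.829, 0.56, -0.0, -0.0]
ft_force: [-0.0, -0.3, -1.1]
grip_width: 0.0621
grip_force: 25.0
```

```bash
python3 -m crank '[[0,0,0.1,0,0,0,1],[0,0,0.1,0,0,0,1],[0,0,0,0,0,0,1]]'
python3 -m crank '[[0,0,0,0,0,0,0.2],[0,0,0,0,0,0,0],[0,0,0,0,0,0,0],[0,0,0,0,0,0,0]]'
python3 -m crank '[[0,0,-2,0,0,0,0],[0,0,-5,0,0,0,0],[0,0,-5,0,0,0,0]]'
python3 -m crank '[[-6,0,0,0,0,0,0],[-6,0,0,0,0,0,0],[-6,0,0,0,0,0,0],[-6,0,0,0,0,0,0],[0,0,0,0,0,0,0]]'
python3 - <<'E'
from h import *
import cv2
m=np.zeros((400,800,3),np.uint8)
for j,(n,(x,y,w,h)) in enumerate(dict(top=(240,205,100,90),scene=(290,215,110,70)).items()):
    im=cams.camera(n)[y:y+h,x:x+w,::-1]; im=np.clip(im*1.2,0,255).astype(np.uint8)
    p=cv2.resize(im,(400,int(400*h/w)),interpolation=cv2.INTER_CUBIC);m[:p.shape[0],400*j:400*j+400]=p
cv2.imwrite("pics/c6.png",m)
E
```

```text
time: 24.1
position: [0.5574, 0.0292, 0.0953]
tool_rot: [0.829, 0.56, 0.0, 0.0]
ft_force: [-0.8, -0.7, 4.1]
grip_width: 0.0619
grip_force: 25.0
time: 24.6
position: [0.5574, 0.0292, 0.0946]
tool_rot: [0.829, 0.56, -0.0, -0.0]
ft_force: [-0.3, 0.1, 0.2]
grip_width: 0.0851
grip_force: 0.0
time: 24.98
position: [0.557, 0.0292, 0.2155]
tool_rot: [0.829, 0.56, -0.001, -0.001]
ft_force: [0.1, -0.3, -0.1]
grip_width: 0.0868
grip_force: 0.0
time: 25.6
position: [0.4667, -0.1974, 0.2149]
tool_rot: [0.831, 0.557, -0.0, 0.001]
ft_force: [-0.3, 0.0, -0.6]
grip_width: 0.0865
grip_force: 0.0
```

View pics/c6.png

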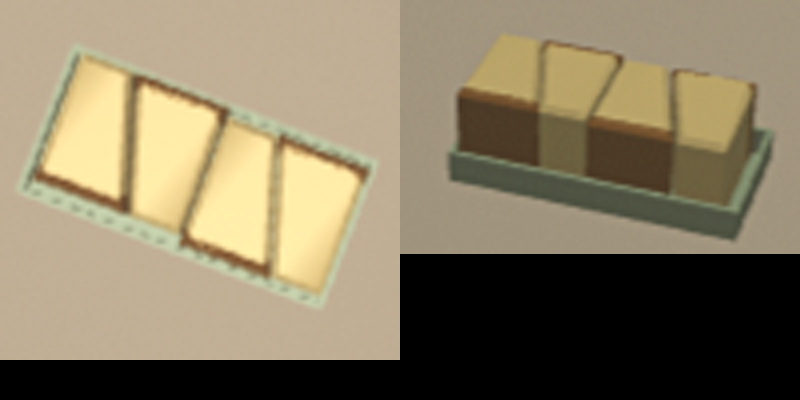

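All four wedges lie in one row, head to tail, with their tops level in both views (top crop 45–365; scene crop 460–755). The gripper is clear, so I'll hand the job in.

```bash
python3 -c "
from rig import ticket
print(ticket.hand_in())"
```

```text
the job is handed in; nothing more can be done
None
```

I handed the job in at about 26 s of the 72 s allowed: all four wedges lie flat and head to tail in the tin, and I never touched the mug, jar or shaker; no verdict was returned.

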